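# Putting the craft table's things away

## Task

Tidy up the craft table: thread both tape rolls flat onto the tape post, the larger one at the bottom and the smaller one on top of it, stand one glue stick upright in each of the two bays of the divided tray, and stand the hand stamp on its rubber face, flat on the floor of the shallow tray. Leave the paint jar and the scissors where they are.

Things in the scene. Friction and masses are not known exactly. Their poses are not given: they have to be found in the camera images.
- tape_big: The larger roll of white paper tape, lying flat on its side face: 62 mm outside diameter, 30 mm high, hole 28 mm in diameter straight through, about 90 g. Origin: centre of its underside, z up along the hole.
- tape_small: The smaller roll of white paper tape, lying flat: 46 mm outside diameter, 24 mm high, hole 28 mm in diameter straight through, about 40 g. Origin: centre of its underside, z up along the hole.
- glue_a: Glue stick, closed: plain upright cylinder 28 mm in diameter and 95 mm tall, white barrel and grey cap, about 45 g, standing. Origin: centre of its underside, z up. The two glue sticks are alike and may go in either bay.
- glue_b: Glue stick, closed: plain upright cylinder 28 mm in diameter and 95 mm tall, white barrel and grey cap, about 45 g, standing. Origin: centre of its underside, z up. The two glue sticks are alike and may go in either bay.
- stamp: Hand stamp standing on its rubber face: wooden block 60 mm (its x) by 40 mm (its y), 24 mm high with the rubber, and on its middle a plain upright round wooden handle 26 mm in diameter from 24 mm up to 64 mm above the underside. About 80 g. Origin: centre of its underside, z up.
- tape_post: Fixed wooden tape holder: round base 76 mm in diameter and 8 mm thick with one upright post in its middle, 12 mm in diameter, slightly pointed, its top 69 mm above the work surface. Origin: centre of the underside of the base, z up along the post. Both rolls, stacked, leave the post's tip showing.
- glue_tray: Fixed wooden tray of two bays: outside 70 mm (its x) by 130 mm (its y), walls 30 mm high and 5 mm thick, floor 5 mm thick. One dividing wall 5 mm thick across the middle splits it into two equal bays, each 60 mm (x) by 57.5 mm (y) inside, centred at y = +31 mm and y = -31 mm. Origin: centre of its underside on the work surface, z up.
- stamp_tray: Fixed shallow wooden tray without a divider: outside 80 mm (its x) by 100 mm (its y), walls 18 mm high and 5 mm thick (70 mm by 90 mm inside), floor 5 mm thick. Origin: centre of its underside on the work surface, z up.
- paint_jar: Bystander, not to be moved: closed paint jar with a red label and white cap, 56 mm in diameter, 65 mm tall, loose. Origin: centre of its underside, z up.
- scissors: Bystander, not to be moved: scissors lying flat with black finger loops, about 140 mm long (its x, blades to +x) by 74 mm wide, 9 mm high, loose. Origin: at the pivot, on the work surface, z up.
Not all that is in view belongs to the job. What is shaped like the tape_big but green or red is not meant.

How it is judged:
By the outcome, as a careful person would: the job done as asked, in the order asked, and still so for the second after the job is handed in, with the robot touching nothing.
It also fails if it takes over 122 s, if anything falls off the work surface, if the arm or the gripper's body presses on something with over 40 N, if the wrist force passes 120 N, or if a joint passes its speed limit or range.

## Robot

A 6-joint arm with a two-finger parallel gripper is mounted at the origin on the work surface. World frame = base frame: x ahead of the robot, y to its left, z up, the work surface at z = 0. Lengths are in m, angles in degrees, forces in N, time in s.
With the tool pointing down it reaches from about 0.425 to 0.95 m from the base axis. Payload 14.7 kg.
Tool frame: the origin (TCP) lies at the very end of the fingers, on their centre line; the grasp point (between the pads) lies 19 mm behind it; z points along the fingers, y is the line along which they close (so a half turn about z gives the same grasp; the last joint's range is limited). The gripper opens to 85 mm and grips with 20 to 120 N. Pads are 22 mm wide; open, the fingers measure 114 mm over their backs; the gripper's body (76 mm by 85 mm) begins 54 mm behind the grasp point. The pads swing forward as they close: fully open they stand 13 mm farther back than shut.
Start: joints at [-71.196, 27.513, 91.461, -0, 61.026, -2.67], TCP at [0.238, -0.605, 0.208] pointing down, gripper open.
Joint ranges: [-157.49, 157.49], [-46.99, 117.5], [13.45, 153.17], [-89.5, 269.5], [5.16, 153.95], [-167.48, 167.48]. Speed limits (degrees/s): [108.29, 108.29, 136.94, 172.46, 172.46, 172.46].

## Interface

Orientations are given as a 3x3 rotation matrix whose columns are the frame's x, y, z axes.
In Python, from cell import robot gives the robot as it stands.
- The arm moves only by the tool servo_tool, never from a script. Its arguments are lists of equal length, an entry for each row: "gripper": the closure, from 0 (fully open) to 1 (shut); "slide": the shift along the tool's x, y, z in units of 200 mm (1.0 is 200 mm), a list of three; "delta_rot": the turn, a rotation vector about the tool's x, y, z in units of 0.08 rad (1.0 is 0.08 rad), a list of three. A call has 1 to 10 rows; each row shifts and turns the commanded pose from where the row before left it, along the tool's axes as they then stand; what a row does not reach is not made up. A row lasts 1/8 s, in which the tool goes at most 62.5 mm and 10.7 degrees, less where a joint would pass 70% of its speed; a pose out of reach is approached as far as the arm can. A call with a number of a shift or a turn outside -1 to 1 is refused whole. A call with a gripper value outside its range is refused whole. The fingers move at their own pace and stop on an object; "newtons" is the grip in N (left out, the last holds). Time passes only in rows, so rows that do not move let the fingers close. It gives the time, the measured TCP pose, the force, the opening and the grip force at its end, in the units of the state.
- robot.get_obs(): the state, without advancing time (a new reading comes with each control period).
- robot.capture(name): name is "scene" or "top" or "wrist"; returns the picture (480x640x3 uint8, blue, green, red); there is no depth.
- robot.calibration(name): a dict with "vfov" (degrees; the focal length in pixels is half the picture's height over the tangent of half this angle, whatever the lens; pixels are square), "cx", "cy" (the principal point, pixels), "distortion" ([k1, k2, p1, p2, k3] as OpenCV has them; the pictures are not rectified), "cam_to_world" (4x4, takes a point from camera to world coordinates). Camera axes: x right, y down, z forward; pixel columns grow to the right and rows downward; lengths in m; the calibration is good to about 2 mm. A picture is of the moment at which its call begins: read the wrist's pose just before it. calibration takes no time and is no camera call; for the wrist camera it gives the pose at the moment of the call.
- robot.sign_off(): hands the job in; it is judged then, once.
Trained networks look in the newest picture that a camera, given by its name, has taken for a name from the list of things; names that differ only in an ending like _2 or _b are one class to them, and where a whole thing is asked for, a point or a joint stands for the part that bears it (a point fixed in the world has none). Each returns a list of dicts, best first, with "p" (0 to 1); they miss things now and then, are a little off and sometimes report something else, mostly with a low value. They report only what shows in the picture. A call takes as long as a camera call. They do not tell look-alikes from the thing itself.
- robot.regions_of(label, camera): "pixels" (480x640 bool, what is visible of it) and "box" ([centre column, centre row, width, height] in pixels, round what is visible of it).
The state is a dict: "clock": time; "joint_positions": joint angles; "qd": joint speeds; "tau": joint torques, N m; "tcp_pos": TCP position; "ee_rot": TCP orientation; "force": force on the tool from outside, world axes, zero at the start; "ft_torque": the same for the moment, N m; "width": opening from 0.0 (shut) to 1.0 (fully open); "grip_force": force on a finger pad.
Only numpy, scipy, OpenCV 4.12 (cv2) and the standard library are available. Lean on these libraries where they do the work, as an engineer would, in place of code of your own. Each camera call takes 0.05 s, during which the arm holds its last target. There are 200 camera calls.

## Working session

There is one attempt and no reset: what is moved stays moved. The work goes in short steps, Python scripts to look and compute and a tool call to move; the robot and the scene stay as the last step left them, time stands still between calls to the robot, and variables do not carry over. Pictures are saved under pics/ and viewed, at most 14 in all, crops included, and the job is handed in when it is done.

Besides the shell and the picture viewer there is one more tool, called after "Call:" as name(argument=value, ...) on one line, values as JSON. servo_tool: Moves the arm, as the interface text tells. Shifts and turns lie within -1 to 1; 1 stands for 200 mm of shift or 0.08 rad of turn. Its arguments: {"type":"object","properties":{"gripper":{"type":"array"},"slide":{"type":"array"},"delta_rot":{"type":"array"},"newtons":{"type":"number"}},"required":["gripper","slide","delta_rot"]}

```bash
mkdir -p pics; ls
cat > h.py <<'E'
import numpy as np, cv2
from cell import robot
def cal(n):
    c=robot.calibration(n); f=240/np.tan(np.radians(c['vfov'])/2)
    return np.array([[f,0,c['cx']],[0,f,c['cy']],[0,0,1]]),np.array(c['distortion'],float),np.array(c['cam_to_world'])
def onplane(uv,z,C):
    K,d,T=C; p=cv2.undistortPoints(np.array(uv,float).reshape(-1,1,2),K,d).reshape(-1,2)
    r=np.c_[p,np.ones(len(p))]@T[:3,:3].T; o=T[:3,3]
    return o+r*((z-o[2])/r[:,2])[:,None]
def proj(X,C):
    K,d,T=C; W=np.linalg.inv(T)
    return cv2.projectPoints(np.array(X,float).reshape(-1,1,3),cv2.Rodrigues(W[:3,:3])[0],W[:3,3],K,d)[0].reshape(-1,2)
E
python3 - <<'E'
from h import *
np.set_printoptions(precision=3,suppress=True)
for n in ("scene","top"):
    cv2.imwrite(f"pics/{n}0.png",robot.capture(n)); C=cal(n); print(n,C[2],C[0][0,0],C[1])
C=cal("top")
for l in ["tape_big","tape_small","glue_a","stamp","tape_post","glue_tray","stamp_tray","paint_jar","scissors"]:
    for r in robot.regions_of(l,"top"):
        print(l,round(r['p'],2),np.round(r['box']),onplane([r['box'][:2]],0.02,C)[0][:2])
o=robot.get_obs(); print(o['clock'],o['tcp_pos'],o['ee_rot'],o['width'])
E
```

```text
pics
scene [[-0.196  0.849 -0.491  0.956]
 [ 0.981  0.175 -0.089  0.08 ]
 [ 0.01  -0.498 -0.867  0.807]
 [ 0.     0.     0.     1.   ]] 434.6238651999968 [-0.032  0.     0.     0.     0.   ]
top [[ 0.002 -0.997  0.076  0.443]
 [-1.    -0.002  0.    -0.01 ]
 [-0.    -0.076 -0.997  0.858]
 [ 0.     0.     0.     1.   ]] 448.36724676844784 [-0.108  0.     0.     0.     0.   ]
tape_big 0.84 [370. 230.  33.  34.] [ 0.526 -0.107]
tape_big 0.65 [310. 253.  32.  31.] [0.484 0.006]
tape_big 0.58 [267. 304.  38.  32.] [0.388 0.085]
tape_small 0.56 [472. 318.  27.  26.] [ 0.361 -0.3  ]
glue_a 0.8 [403. 269.  24.  16.] [ 0.453 -0.169]
glue_a 0.62 [152. 313.  31.  19.] [0.37  0.303]
stamp 0.71 [221. 262.  28.  32.] [0.466 0.171]
glue_tray 0.66 [129. 220.  71.  49.] [0.545 0.353]
stamp_tray 0.87 [496. 231.  55.  48.] [ 0.527 -0.351]
paint_jar 0.89 [417. 185.  35.  33.] [ 0.613 -0.199]
scissors 0.85 [214. 193.  37.  72.] [0.597 0.188]
scissors 0.35 [150. 312.  31.  19.] [0.372 0.307]
0.55 [ 0.238 -0.605  0.208] [[ 0.931  0.366 -0.   ]
 [ 0.366 -0.931  0.   ]
 [ 0.    -0.    -1.   ]] 0.9994809884600728
```

View pics/top0.png

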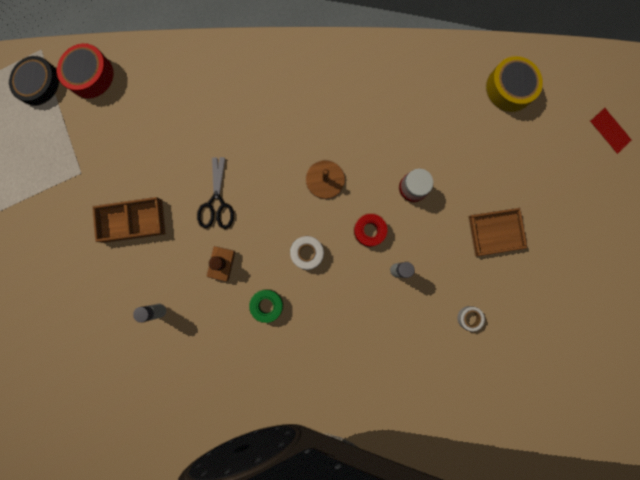

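View pics/scene0.png

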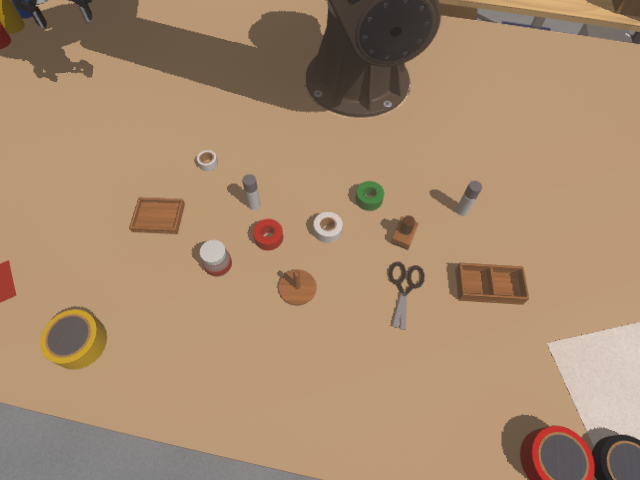

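The top view shows white tape_big at (307,253), tape_small at (472,319), glue at (403,269) and (150,313), stamp at (221,265), and the post at (326,180). The glue tray is at (129,220) and the stamp tray at (498,233). The red and green rolls at (370,230) and (267,305) are decoys. I'll fit poses using both cameras.

```bash
cat > fit.py <<'E'
from h import *
from scipy.optimize import least_squares
def cyl(r,z0,z1):
    a=np.linspace(0,2*np.pi,48,endpoint=False)
    return np.vstack([np.c_[r*np.cos(a),r*np.sin(a),0*a+z] for z in (z0,z1)])
def box(a,b,z0,z1): return np.array([[i*a/2,j*b/2,z] for i in(-1,1) for j in(-1,1) for z in(z0,z1)])
M=dict(tape_big=cyl(.031,0,.03),tape_small=cyl(.023,0,.024),glue_a=cyl(.014,0,.095),stamp=np.vstack([box(.06,.04,0,.024),cyl(.013,.024,.064)]),
 tape_post=np.vstack([cyl(.038,0,.008),cyl(.004,.06,.069)]),glue_tray=box(.07,.13,0,.03),stamp_tray=box(.08,.1,0,.018),paint_jar=cyl(.028,0,.065))
def mom(p):
    h=cv2.convexHull(np.float32(p)); m=cv2.moments(h); a=m['m00']
    return np.array([m['m10']/a,m['m01']/a]),np.array([m['mu20']/a,m['mu11']/a,m['mu02']/a])
def maskpts(r):
    m=np.uint8(r['pixels']); n,l,s,_=cv2.connectedComponentsWithStats(m); k=1+np.argmax(s[1:,4])
    y,x=np.nonzero(l==k); return np.c_[x,y]
def place(l,x,y,t):
    c,s=np.cos(t),np.sin(t); return M[l]@np.array([[c,-s,0],[s,c,0],[0,0,1]]).T+[x,y,0]
def fit(l,obs,x0,yaw=False):
    def f(q):
        e=[]
        for C,mm in obs:
            c,s=mom(proj(place(l,q[0],q[1],q[2]),C)); e+=list(c-mm[0])
            if yaw: e+=list((s-mm[1])/20)
        return np.array(e+([] if yaw else [q[2]]))
    rs=[least_squares(f,[*x0,t],diff_step=1e-4,x_scale=[.01,.01,.1]) for t in ((0.2,1.,1.8,2.6) if yaw else (0,))]
    return min(rs,key=lambda r:r.cost)
E
cat > t.py <<'E'
from fit import *
np.set_printoptions(precision=3,suppress=True)
I={n:robot.capture(n) for n in("top","scene")}; C={n:cal(n) for n in I}
G=dict(tape_big=[(.484,.006)],tape_small=[(.361,-.3)],glue_a=[(.453,-.16),(.37,.295)],stamp=[(.46,.17)],tape_post=[(.61,-.02)],glue_tray=[(.545,.353)],stamp_tray=[(.527,-.351)],paint_jar=[(.61,-.19)])
for l,gs in G.items():
    R={n:[(mom(maskpts(r)),r['p']) for r in robot.regions_of(l,n)] for n in I}
    for g in gs:
        obs=[]
        for n in I:
            c,_=mom(proj(place(l,*g,0),C[n])); 
            k=[(np.linalg.norm(m[0]-c),m) for m,p in R[n]]
            k=[x for x in k if x[0]<22]
            if k: obs.append((C[n],min(k,key=lambda x:x[0])[1]))
        if not obs: print(l,"none"); continue
        yaw=l in("stamp","glue_tray","stamp_tray")
        for o in ([[a] for a in obs]+[obs]):
            r=fit(l,o,g,yaw); print(l,len(o),r.x[:2],np.degrees(r.x[2]).round(1)%180,"cost",round(r.cost,2))
print(robot.get_obs()['clock'])
E
python3 t.py
```

```text
tape_big 1 [0.485 0.01 ] 0.0 cost 0.0
tape_big 1 [0.482 0.012] 0.0 cost 0.0
tape_big 2 [0.484 0.011] 0.0 cost 0.45
tape_small 1 [ 0.361 -0.299] 0.0 cost 0.0
tape_small 1 [ 0.36 -0.3 ] 0.0 cost 0.0
tape_small 2 [ 0.361 -0.3  ] 0.1 cost 0.06
glue_a 1 [ 0.453 -0.161] 0.0 cost 0.0
glue_a 1 [ 0.451 -0.16 ] 0.0 cost 0.0
glue_a 2 [ 0.452 -0.16 ] 0.1 cost 0.18
glue_a 1 [0.373 0.296] 0.0 cost 0.0
glue_a 1 [0.373 0.296] 0.0 cost 0.0
stamp 1 [0.464 0.174] 163.0 cost 0.0
stamp 1 [0.462 0.175] 164.8 cost 0.15
stamp 2 [0.463 0.174] 166.0 cost 0.52
tape_post 1 [ 0.627 -0.024] 0.0 cost 0.0
tape_post 1 [ 0.625 -0.023] 0.0 cost 0.0
tape_post 2 [ 0.626 -0.023] 179.4 cost 0.36
glue_tray 1 [0.545 0.356] 7.3 cost 0.96
glue_tray 1 [0.545 0.356] 7.3 cost 0.96
stamp_tray 1 [ 0.526 -0.357] 12.0 cost 0.14
stamp_tray 1 [ 0.525 -0.357] 5.099999999999994 cost 0.09
stamp_tray 2 [ 0.525 -0.357] 9.7 cost 0.39
paint_jar 1 [ 0.609 -0.192] 0.0 cost 0.0
paint_jar 1 [ 0.611 -0.192] 0.0 cost 0.0
paint_jar 2 [ 0.61  -0.192] 0.7 cost 0.13
1.45
```

Run:
```python
from fit import *
I=cv2.imread("pics/top0.png"); C=cal("top"); S=4
P=[("tape_big",.484,.011,0),("tape_small",.361,-.3,0),("glue_a",.452,-.160,0),("glue_a",.373,.296,0),("stamp",.463,.174,np.radians(165)),("tape_post",.626,-.023,0),("glue_tray",.545,.356,np.radians(7)),("stamp_tray",.525,-.357,np.radians(8))]
T=[]
J=cv2.resize(I,None,fx=S,fy=S,interpolation=cv2.INTER_CUBIC)
for p in P:
    q=(proj(place(*p),C)+.5)*S
    cv2.polylines(J,[cv2.convexHull(np.int32(q))],True,(255,255,0),1)
    c=np.int32(q.mean(0)); T.append(cv2.copyMakeBorder(J[c[1]-145:c[1]+145,c[0]-98:c[0]+98],2,2,2,2,0))
    
cv2.imwrite("pics/ov.png",np.vstack([np.hstack(T[:4]),np.hstack(T[4:])]))
```

```text
(no output)
```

View pics/ov.png

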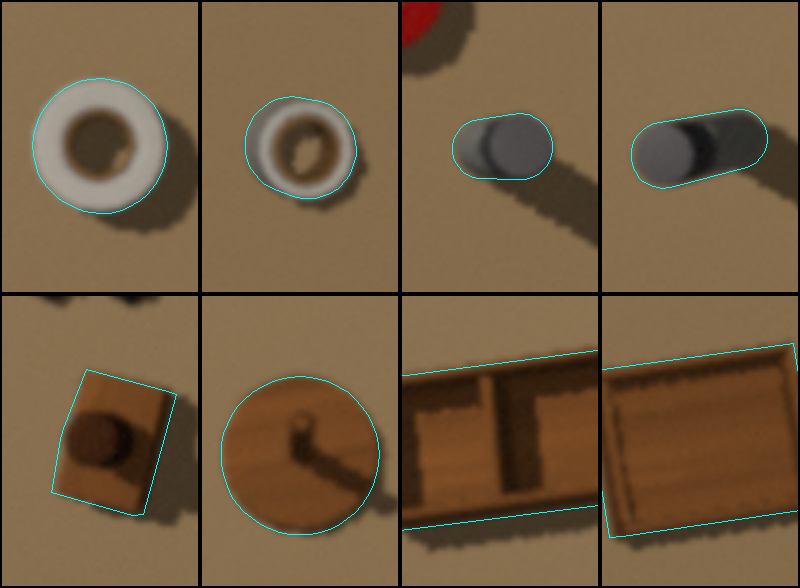

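Call:
servo_tool(gripper=[0,0,0,0,0], slide=[[0,0,0],[0,0,0],[0,0,0],[0,0,0],[0,0,0]], delta_rot=[[0,0,1],[0,0,1],[0,0,1],[0,0,1],[0,0,0.685]])

```text
clock: 2.08
tcp_pos: [0.2379, -0.6049, 0.2084]
ee_rot: [[1.0, -0.002, -0.0], [-0.002, -1.0, 0.0], [-0.0, -0.0, -1.0]]
force: [-0.0, -0.5, -0.0]
width: 1.004
grip_force: 0.0
```

The outlines match to within a pixel or two. The tool axes now line up with the world, so I'm going to the big roll.

Call:
servo_tool(gripper=[0,0,0,0,0,0,0,0,0,0], slide=[[0.1025,-0.2567,0],[0.1025,-0.2567,0],[0.1025,-0.2567,0],[0.1025,-0.2567,0],[0.1025,-0.2567,0],[0.1025,-0.2567,0],[0.1025,-0.2567,0],[0.1025,-0.2567,0],[0.1025,-0.2567,0],[0.1025,-0.2567,0]], delta_rot=[[0,0,0],[0,0,0],[0,0,0],[0,0,0],[0,0,0],[0,0,0],[0,0,0],[0,0,0],[0,0,0],[0,0,0]])

```text
clock: 3.32
tcp_pos: [0.4436, -0.0898, 0.2087]
ee_rot: [[1.0, -0.0, 0.001], [-0.0, -1.0, -0.0], [0.001, 0.0, -1.0]]
force: [1.1, -0.6, 1.2]
width: 1.002
grip_force: 0.0
```

Call:
servo_tool(gripper=[0,0,0,0,0,0,0,1,1,1], slide=[[0.101,-0.252,0],[0.101,-0.252,0],[0,0,0.3],[0,0,0.3],[0,0,0.25],[0,0,0.12],[0,0,0.05],[0,0,0],[0,0,0],[0,0,0]], delta_rot=[[0,0,0],[0,0,0],[0,0,0],[0,0,0],[0,0,0],[0,0,0],[0,0,0],[0,0,0],[0,0,0],[0,0,0]], newtons=40)

```text
clock: 4.58
tcp_pos: [0.4848, 0.0094, 0.0062]
ee_rot: [[1.0, 0.0, 0.003], [0.0, -1.0, -0.0], [0.003, 0.0, -1.0]]
force: [-6.1, 11.5, 54.3]
width: 0.378
grip_force: 26.5
```

Run:
```python
from h import *
a=robot.capture("scene");w=robot.capture("wrist")
cv2.imwrite("pics/a1.png",np.hstack([cv2.resize(a[150:350,230:430],(400,400)),cv2.resize(w,(400,400))]))
o=robot.get_obs();print({k:o[k] for k in('clock','force','width','grip_force','tcp_pos')})
```

```text
{'clock': 4.675, 'force': array([-2.96736664, 15.39191305, 33.35254561]), 'width': 0.18890916623837156, 'grip_force': 16.54457450138606, 'tcp_pos': array([0.48492358, 0.00927367, 0.00692816])}
```

View pics/a1.png

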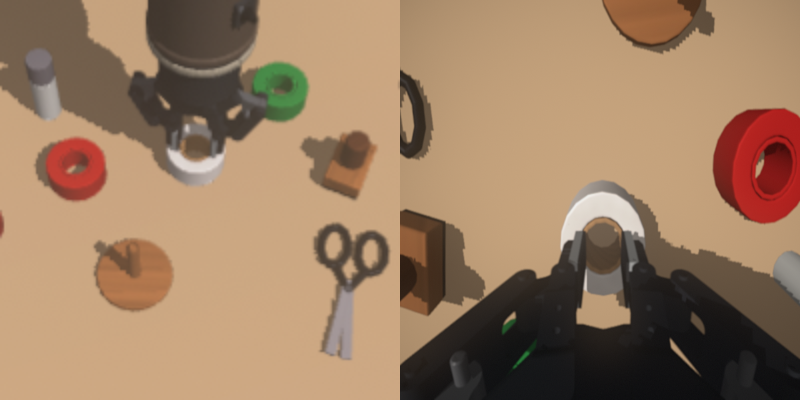

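Call:
servo_tool(gripper=[0.8,0.8,0.8,0.8], slide=[[0,0,-0.1],[0,0,-0.2],[0,0,-0.3],[0,0,-0.3]], delta_rot=[[0,0,0],[0,0,0],[0,0,0],[0,0,0]])

```text
clock: 5.18
tcp_pos: [0.4832, 0.0093, 0.1871]
ee_rot: [[1.0, -0.0, 0.001], [-0.0, -1.0, -0.0], [0.001, 0.0, -1.0]]
force: [1.3, -0.5, -0.7]
width: 0.195
grip_force: 0.0
```

Run:
```python
from h import *
a=robot.capture("scene");w=robot.capture("wrist")
cv2.imwrite("pics/a2.png",np.hstack([cv2.resize(a[150:350,230:430],(400,400)),cv2.resize(w,(400,400))]))
o=robot.get_obs();print({k:o[k] for k in('clock','force','width','grip_force','tcp_pos')})
```

```text
{'clock': 5.275, 'force': array([ 0.14041597, -0.03025451,  0.41404481]), 'width': 0.20104076025898845, 'grip_force': 0.0, 'tcp_pos': array([0.48688465, 0.0092167 , 0.19105399])}
```

View pics/a2.png

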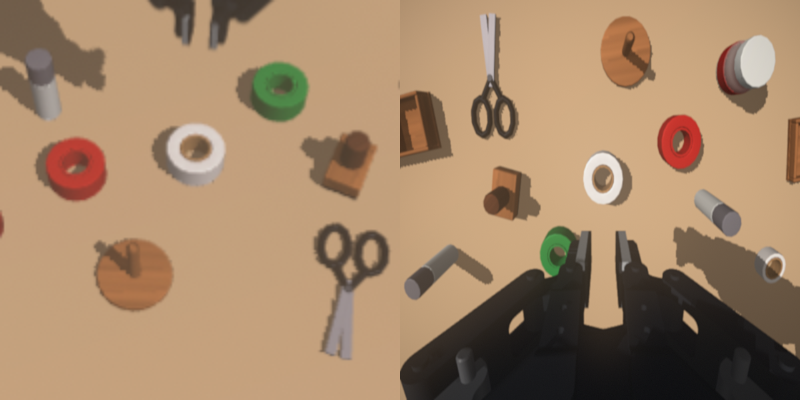

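```bash
cat > m.py <<'E'
import sys
from fit import *
np.set_printoptions(precision=4,suppress=True)
def measure(l,g,cams=("top","scene","wrist"),tol=40):
    obs=[]; yaw=l in("stamp","glue_tray","stamp_tray")
    for n in cams:
        robot.capture(n); C=cal(n); c,_=mom(proj(place(l,*g,0),C))
        k=sorted([(np.linalg.norm(m[0]-c),i,m) for i,m in enumerate(mom(maskpts(r)) for r in robot.regions_of(l,n))])
        if k and k[0][0]<tol:
            obs.append((C,k[0][2])); r=fit(l,obs[-1:],g,yaw); print(l,n,r.x[:2],np.degrees(r.x[2]).round(1)%180,round(r.cost,2))
    r=fit(l,obs,g,yaw); print(l,"all",r.x[:2],np.degrees(r.x[2]).round(1)%180,round(r.cost,2))
for a in sys.argv[1:]:
    l,x,y=a.split(","); measure(l,(float(x),float(y)))
o=robot.get_obs();print(o['clock'],o['tcp_pos'],o['width'])
E
python3 m.py tape_big,.484,.01
```

```text
tape_big scene [0.4821 0.0114] 0.0 0.0
tape_big wrist [0.4839 0.0094] 0.0 0.0
tape_big all [0.4836 0.0097] 0.3 0.62
5.575 [0.4825 0.0094 0.1835] 0.19905913564007804
```

Call:
servo_tool(gripper=[0,0,0,0,0,0,0,0,0], slide=[[0.004,0,0.15],[0,0,0.3],[0,0,0.25],[0,0,0.12],[0,0,0.06],[0,0,0.03],[0,0,0.03],[0,0,0],[0,0,0]], delta_rot=[[0,0,0],[0,0,0],[0,0,0],[0,0,0],[0,0,0],[0,0,0],[0,0,0],[0,0,0],[0,0,0]])

```text
clock: 6.7
tcp_pos: [0.4846, 0.0093, -0.0031]
ee_rot: [[1.0, 0.0, 0.001], [0.0, -1.0, -0.0], [0.001, 0.0, -1.0]]
force: [-1.2, -0.3, 0.1]
width: 1.0
grip_force: 0.0
```

Call:
servo_tool(gripper=[0.35,0.35,0.35,0.35], slide=[[0,0,0],[0,0,0],[0,0,0],[0,0,0]], delta_rot=[[0,0,0],[0,0,0],[0,0,0],[0,0,0]], newtons=40)

```text
clock: 7.2
tcp_pos: [0.4845, 0.0093, -0.003]
ee_rot: [[1.0, 0.0, 0.001], [0.0, -1.0, -0.0], [0.001, 0.0, -1.0]]
force: [-2.2, -0.8, 11.8]
width: 0.687
grip_force: 40.2
```

Run:
```python
from h import *
a=robot.capture("scene");w=robot.capture("wrist")
cv2.imwrite("pics/a3.png",np.hstack([cv2.resize(a[180:280,280:380],(400,400),interpolation=cv2.INTER_CUBIC),cv2.resize(w[180:420,200:440],(400,400))]))
o=robot.get_obs();print({k:o[k] for k in('clock','force','width','grip_force','tcp_pos')})
```

```text
{'clock': 7.3, 'force': array([-2.19478939, -1.08395815, 12.05772846]), 'width': 0.6907197717477792, 'grip_force': 40.216882732347585, 'tcp_pos': array([ 0.48442198,  0.00929392, -0.00304944])}
```

View pics/a3.png

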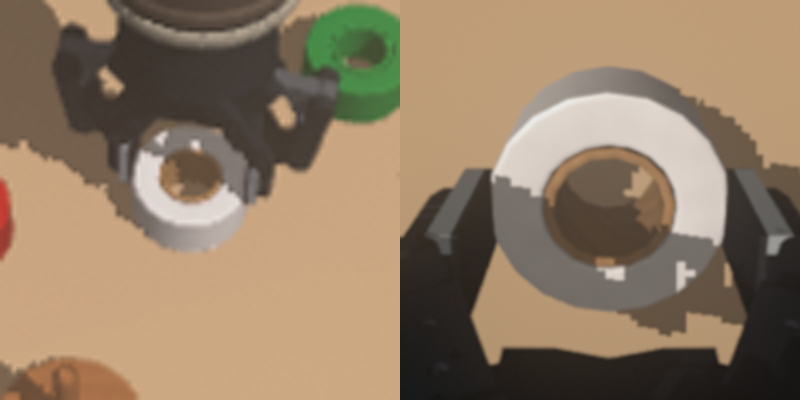

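Call:
servo_tool(gripper=[0.5,0.5,0.5,0.5,0.5,0.5,0.5,0.5,0.5], slide=[[0,0,0],[0,0,-0.04],[0,0,-0.16],[0,0,-0.2],[0,0,-0.1],[0.2,0.045,0],[0.2,0.045,0],[0.2,0.045,0],[0.11,0.027,0]], delta_rot=[[0,0,0],[0,0,0],[0,0,0],[0,0,0],[0,0,0],[0,0,0],[0,0,0],[0,0,0],[0,0,0]], newtons=50)

```text
clock: 8.43
tcp_pos: [0.628, -0.0236, 0.0968]
ee_rot: [[1.0, -0.0, 0.001], [-0.0, -1.0, -0.0], [0.001, 0.0, -1.0]]
force: [-0.4, 0.8, -1.0]
width: 0.685
grip_force: 54.3
```

Run:
```python
from h import *
a=robot.capture("scene");w=robot.capture("wrist")
cv2.imwrite("pics/a4.png",np.hstack([cv2.resize(a[180:330,220:370],(400,400),interpolation=cv2.INTER_CUBIC),cv2.resize(w[180:420,200:440],(400,400))]))
o=robot.get_obs();print({k:o[k] for k in('clock','force','width','grip_force','tcp_pos')})
```

```text
{'clock': 8.525, 'force': array([ 0.92751755, -0.1682075 , -0.41738191]), 'width': 0.6850832083386863, 'grip_force': 54.29189986316487, 'tcp_pos': array([ 0.62833295, -0.02366661,  0.09664258])}
```

View pics/a4.png

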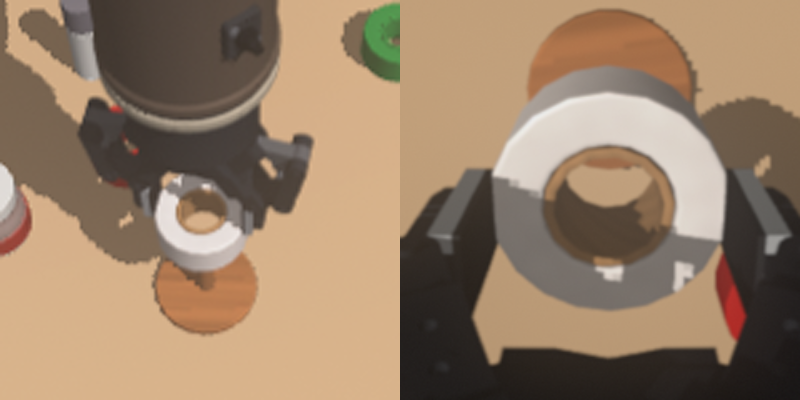

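Call:
servo_tool(gripper=[0.5,0.5,0.5,0.5,0.5,0,0,0,0,0], slide=[[-0.008,0,0.12],[0,0,0.15],[0,0,0.12],[0,0,0.06],[0,0,0],[0,0,0],[0,0,0],[0,0,-0.1],[0,0,-0.25],[0,0,-0.3]], delta_rot=[[0,0,0],[0,0,0],[0,0,0],[0,0,0],[0,0,0],[0,0,0],[0,0,0],[0,0,0],[0,0,0],[0,0,0]])

```text
clock: 9.78
tcp_pos: [0.624, -0.023, 0.1387]
ee_rot: [[1.0, -0.0, -0.001], [-0.0, -1.0, 0.0], [-0.001, -0.0, -1.0]]
force: [1.0, 0.8, 0.5]
width: 0.998
grip_force: 0.0
```

Call:
servo_tool(gripper=[0,0,0,0,0,0,0,0,0,0], slide=[[-0.189,0.198,0],[-0.189,0.198,0],[-0.189,0.198,0],[-0.189,0.198,0],[-0.189,0.198,0],[-0.189,0.198,0],[-0.189,0.198,0],[0,0,0.1],[0,0,0],[0,0,0]], delta_rot=[[0,0,0],[0,0,0],[0,0,0],[0,0,0],[0,0,0],[0,0,0],[0,0,0],[0,0,0],[0,0,0],[0,0,0]])

```text
clock: 11.02
tcp_pos: [0.3606, -0.3002, 0.1174]
ee_rot: [[1.0, 0.001, 0.001], [0.001, -1.0, -0.001], [0.001, 0.001, -1.0]]
force: [1.1, -0.3, 0.2]
width: 1.002
grip_force: 0.0
```

```bash
python3 m.py tape_small,.361,-.3 tape_big,.626,-.023
python3 - <<'E'
from h import *
a=robot.capture("scene")
cv2.imwrite("pics/a5.png",np.hstack([cv2.resize(a[230:330,250:350],(400,400),interpolation=cv2.INTER_CUBIC),cv2.resize(a[110:210,150:250],(400,400))]))
E
```

```text
tape_small top [ 0.3637 -0.2978] 0.0 0.0
tape_small scene [ 0.3613 -0.2986] 0.0 0.0
tape_small wrist [ 0.3604 -0.301 ] 0.0 0.0
tape_small all [ 0.3609 -0.3004] 5.8 2.66
tape_big top [ 0.6258 -0.0222] 0.0 0.0
tape_big scene [ 0.6193 -0.0224] 0.0 0.0
tape_big all [ 0.6229 -0.0222] 179.2 2.55
11.625 [ 0.36   -0.3002  0.1164] 1.0013041653376589
```

View pics/a5.png

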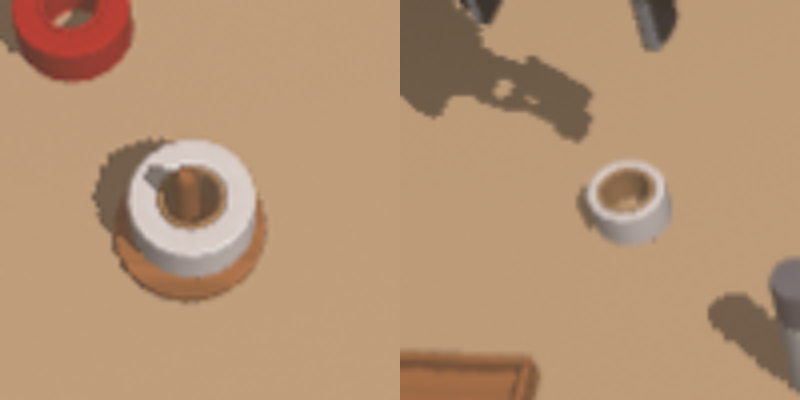

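The big roll is flat on the post base. Next is the small roll.

Call:
servo_tool(gripper=[0,0,0,0,0,0,0.55,0.55,0.55,0.55], slide=[[0,0,0.2],[0,0,0.2],[0,0,0.1],[0,0,0.05],[0,0,0.022],[0,0,0],[0,0,0],[0,0,0],[0,0,0],[0,0,0]], delta_rot=[[0,0,0],[0,0,0],[0,0,0],[0,0,0],[0,0,0],[0,0,0],[0,0,0],[0,0,0],[0,0,0],[0,0,0]], newtons=40)

```text
clock: 12.92
tcp_pos: [0.36, -0.3003, 0.0021]
ee_rot: [[1.0, -0.0, 0.0], [-0.0, -1.0, -0.0], [0.0, 0.0, -1.0]]
force: [-0.6, -0.2, 0.5]
width: 0.45
grip_force: 0.0
```

Run:
```python
from h import *
a=robot.capture("scene");w=robot.capture("wrist")
cv2.imwrite("pics/a6.png",np.hstack([cv2.resize(a[110:210,150:250],(400,400),interpolation=cv2.INTER_CUBIC),cv2.resize(w[180:420,200:440],(400,400))]))
o=robot.get_obs();print({k:o[k] for k in('clock','force','width','grip_force','tcp_pos')})
```

```text
{'clock': 13.025, 'force': array([ 0.88963961,  0.21680382, -0.42538537]), 'width': 0.44867901719395537, 'grip_force': 0.0, 'tcp_pos': array([ 0.35999824, -0.3002571 ,  0.00203909])}
```

View pics/a6.png

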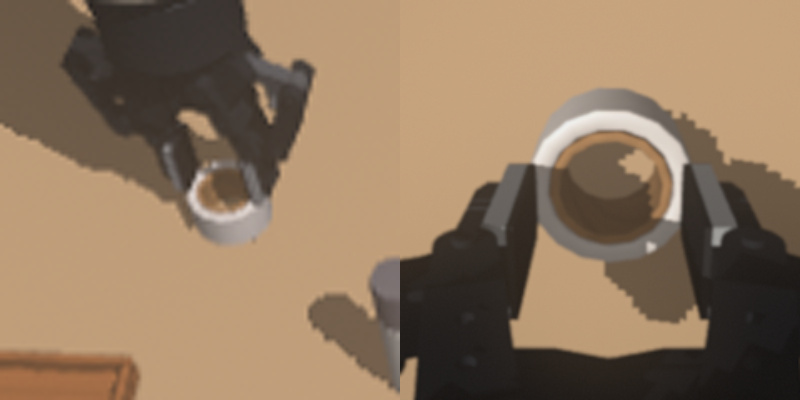

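Run:
```python
from h import *
np.set_printoptions(precision=4,suppress=True)
C=cal("scene")
for z in (0,.01,.02,.03): print(z,onplane([[214.5,160],[197.5,158.7]],z,C))
W=cal("wrist"); R=W[2]; print(R); 
# wrist pixel tips: crop scale .6
for q in ([200+530*.6-240,180+165*.6],[200+(530-400)*.6,180+165*.6],[200+(690-400)*.6,180+165*.6]): pass
px=[[200+(537-400)*.6,180+165*.6],[200+(683-400)*.6,180+165*.6]]
for z in (0,.01,.02,.03): print(z,onplane(px,z,W))
```

```text
0 [[ 0.3454 -0.288   0.    ]
 [ 0.3498 -0.3291  0.    ]]
0.01 [[ 0.353  -0.2834  0.01  ]
 [ 0.3573 -0.324   0.01  ]]
0.02 [[ 0.3606 -0.2789  0.02  ]
 [ 0.3648 -0.3189  0.02  ]]
0.03 [[ 0.3682 -0.2743  0.03  ]
 [ 0.3723 -0.3139  0.03  ]]
[[-0.0007 -0.9634 -0.2679  0.4272]
 [-1.      0.0007 -0.0001 -0.3005]
 [ 0.0002  0.2679 -0.9634  0.1665]
 [ 0.      0.      0.      1.    ]]
0 [[ 0.3575 -0.2783  0.    ]
 [ 0.3575 -0.3236  0.    ]]
0.01 [[ 0.3617 -0.2797  0.01  ]
 [ 0.3617 -0.3222  0.01  ]]
0.02 [[ 0.3659 -0.281   0.02  ]
 [ 0.3658 -0.3208  0.02  ]]
0.03 [[ 0.3701 -0.2823  0.03  ]
 [ 0.37   -0.3194  0.03  ]]
```

The fingertips sit roughly 20 mm or more behind the nominal TCP at this opening, so they closed above the rim. I'll open and go lower while watching the force.

Call:
servo_tool(gripper=[0.2,0.2,0.2,0.2,0.2,0.2], slide=[[0,0,0],[0,0,0],[0,0,0.02],[0,0,0.02],[0,0,0.02],[0,0,0]], delta_rot=[[0,0,0],[0,0,0],[0,0,0],[0,0,0],[0,0,0],[0,0,0]])

```text
clock: 13.78
tcp_pos: [0.3598, -0.3, -0.0104]
ee_rot: [[1.0, 0.0, -0.001], [0.0, -1.0, 0.001], [-0.001, -0.001, -1.0]]
force: [1.1, -1.0, -0.1]
width: 0.802
grip_force: 0.0
```

Call:
servo_tool(gripper=[0.5,0.5,0.5,0.5], slide=[[0,0,0],[0,0,0],[0,0,0],[0,0,0]], delta_rot=[[0,0,0],[0,0,0],[0,0,0],[0,0,0]])

```text
clock: 14.28
tcp_pos: [0.36, -0.3003, -0.0096]
ee_rot: [[1.0, -0.0, 0.0], [-0.0, -1.0, -0.0], [0.0, 0.0, -1.0]]
force: [-0.9, 1.8, 11.2]
width: 0.517
grip_force: 39.2
```

Run:
```python
from h import *
a=robot.capture("scene");w=robot.capture("wrist")
cv2.imwrite("pics/a7.png",np.hstack([cv2.resize(a[110:210,150:250],(400,400),interpolation=cv2.INTER_CUBIC),cv2.resize(w[180:420,200:440],(400,400))]))
```

```text
(no output)
```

View pics/a7.png

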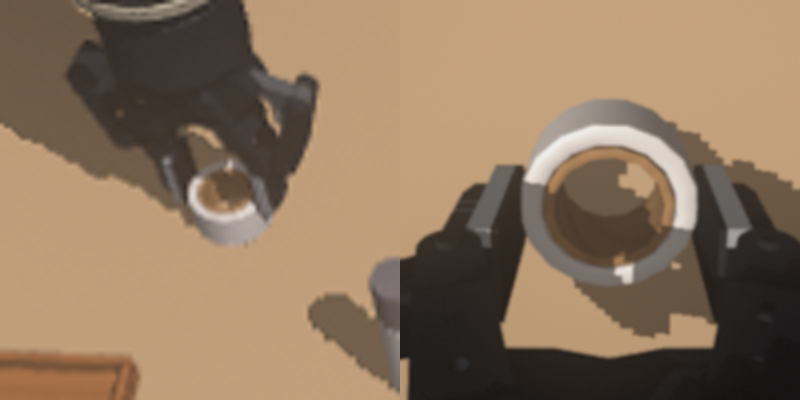

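Call:
servo_tool(gripper=[0.6,0.6,0.6,0.6,0.6], slide=[[0,0,0],[0,0,-0.05],[0,0,-0.25],[0,0,-0.25],[0,0,-0.15]], delta_rot=[[0,0,0],[0,0,0],[0,0,0],[0,0,0],[0,0,0]], newtons=50)

```text
clock: 15.0
tcp_pos: [0.3605, -0.3007, 0.1328]
ee_rot: [[1.0, 0.0, 0.002], [0.0, -1.0, -0.002], [0.002, 0.002, -1.0]]
force: [0.7, -0.6, 0.2]
width: 0.508
grip_force: 51.2
```

Call:
servo_tool(gripper=[0.6,0.6,0.6,0.6,0.6,0.6,0.6,0.6], slide=[[0.1,-0.1,0],[0.19,-0.198,0],[0.19,-0.198,0],[0.19,-0.198,0],[0.19,-0.198,0],[0.19,-0.198,0],[0.19,-0.198,0],[0.085,-0.1,0]], delta_rot=[[0,0,0],[0,0,0],[0,0,0],[0,0,0],[0,0,0],[0,0,0],[0,0,0],[0,0,0]])

```text
clock: 16.0
tcp_pos: [0.6266, -0.0204, 0.1305]
ee_rot: [[1.0, 0.002, 0.001], [0.002, -1.0, 0.0], [0.001, -0.0, -1.0]]
force: [-0.3, 0.7, -0.4]
width: 0.509
grip_force: 51.2
```

Run:
```python
from h import *
a=robot.capture("scene");w=robot.capture("wrist")
cv2.imwrite("pics/a8.png",np.hstack([cv2.resize(a[180:330,220:370],(400,400),interpolation=cv2.INTER_CUBIC),cv2.resize(w[140:420,180:460],(400,400))]))
o=robot.get_obs();print({k:o[k] for k in('clock','force','width','grip_force','tcp_pos')})
```

```text
{'clock': 16.1, 'force': array([-0.04245708, -0.11308556,  0.50106307]), 'width': 0.5124333890087223, 'grip_force': 51.1917163990438, 'tcp_pos': array([ 0.62654173, -0.02042316,  0.1303846 ])}
```

View pics/a8.png

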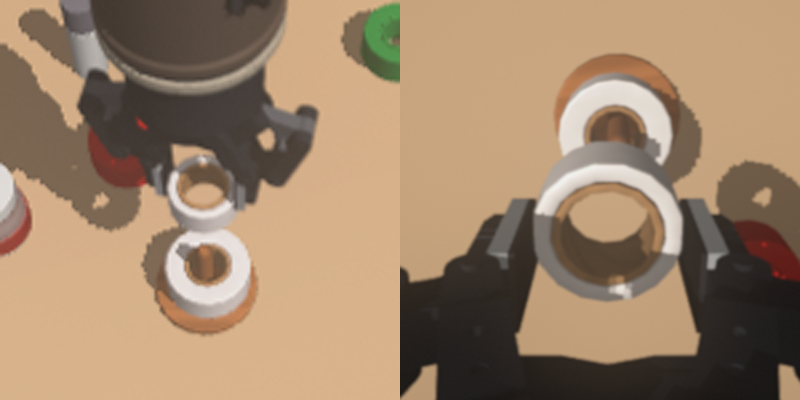

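Call:
servo_tool(gripper=[0.6,0.6,0.6,0.6,0.6,0.2,0.2,0.2,0.2,0.2], slide=[[-0.005,0.011,0.12],[0,0,0.16],[0,0,0.14],[0,0,0.08],[0,0,0],[0,0,0],[0,0,0],[0,0,-0.1],[0,0,-0.25],[0,0,-0.3]], delta_rot=[[0,0,0],[0,0,0],[0,0,0],[0,0,0],[0,0,0],[0,0,0],[0,0,0],[0,0,0],[0,0,0],[0,0,0]])

```text
clock: 17.35
tcp_pos: [0.6234, -0.0248, 0.1623]
ee_rot: [[1.0, 0.0, -0.001], [0.0, -1.0, 0.0], [-0.001, -0.0, -1.0]]
force: [1.1, 0.4, 0.9]
width: 0.801
grip_force: 0.0
```

Call:
servo_tool(gripper=[0.2,0.2,0.2,0.2,0.2,0.2,0.2,0.2,0.2,0.2], slide=[[-0.2167,0.1716,0],[-0.2167,0.1716,0],[-0.2167,0.1716,0],[-0.2167,0.1716,0],[0,0,0],[0,0,0.2],[0,0,0.2],[0,0,0.15],[0,0,0.075],[0,0,0]], delta_rot=[[0,0,0],[0,0,0],[0,0,0],[0,0,0],[0,0,0],[0,0,0],[0,0,0],[0,0,0],[0,0,0],[0,0,0]])

```text
clock: 18.6
tcp_pos: [0.4508, -0.1619, 0.035]
ee_rot: [[1.0, 0.0, -0.001], [0.0, -1.0, 0.0], [-0.001, -0.0, -1.0]]
force: [1.1, -0.1, 1.4]
width: 0.797
grip_force: 0.0
```

Call:
servo_tool(gripper=[0.8,0.8,0.8,0.8,0.8], slide=[[0,0,0],[0,0,0],[0,0,0],[0,0,0],[0,0,0]], delta_rot=[[0,0,0],[0,0,0],[0,0,0],[0,0,0],[0,0,0]], newtons=40)

```text
clock: 19.23
tcp_pos: [0.4514, -0.1625, 0.036]
ee_rot: [[1.0, -0.0, 0.002], [-0.0, -1.0, -0.001], [0.002, 0.001, -1.0]]
force: [0.5, 2.0, 11.1]
width: 0.316
grip_force: 38.6
```

Call:
servo_tool(gripper=[0.85,0.85,0.85,0.85], slide=[[0,0,-0.05],[0,0,-0.15],[0,0,-0.2],[0,0,-0.1]], delta_rot=[[0,0,0],[0,0,0],[0,0,0],[0,0,0]], newtons=50)

```text
clock: 19.73
tcp_pos: [0.4513, -0.1625, 0.1377]
ee_rot: [[1.0, -0.0, 0.002], [-0.0, -1.0, -0.001], [0.002, 0.001, -1.0]]
force: [-0.0, -0.8, -0.6]
width: 0.316
grip_force: 49.2
```

Call:
servo_tool(gripper=[0.85,0.85,0.85,0.85,0.85,0.85,0.85,0.85,0.85,0.85], slide=[[0.03,-0.18,0],[0.0465,-0.287,0],[0.0465,-0.287,0],[0.0465,-0.287,0],[0.0465,-0.287,0],[0.0465,-0.287,0],[0.0465,-0.287,0],[0.0465,-0.287,0],[0.0465,-0.287,0],[0.0465,-0.27,0]], delta_rot=[[0,0,0],[0,0,0],[0,0,0],[0,0,0],[0,0,0],[0,0,0],[0,0,0],[0,0,0],[0,0,0],[0,0,0]])

```text
clock: 20.98
tcp_pos: [0.5403, 0.3892, 0.136]
ee_rot: [[1.0, 0.0, 0.001], [0.0, -1.0, 0.0], [0.001, -0.0, -1.0]]
force: [1.0, -0.9, -0.0]
width: 0.313
grip_force: 49.3
```

```bash
python3 - <<'E'
from h import *
np.set_printoptions(precision=4,suppress=True)
a=robot.capture("scene")
cv2.imwrite("pics/b1.png",np.hstack([cv2.resize(a[150:350,400:600],(400,400),interpolation=cv2.INTER_CUBIC),cv2.resize(a[220:320,240:340],(400,400),interpolation=cv2.INTER_CUBIC)]))
o=robot.get_obs();print({k:o[k] for k in('clock','force','width','grip_force','tcp_pos')})
E
python3 m.py glue_tray,.545,.356
```

```text
{'clock': 21.025, 'force': array([-1.9143,  4.9094,  0.1583]), 'width': 0.3111269188313402, 'grip_force': 49.42841649055481, 'tcp_pos': array([0.5415, 0.3954, 0.1363])}
glue_tray top [0.5478 0.3563] 8.5 1.01
glue_tray scene [0.5463 0.3552] 7.800000000000011 0.14
glue_tray wrist [0.5463 0.354 ] 7.300000000000011 2.59
glue_tray all [0.5465 0.3544] 7.4 4.64
21.325 [0.5401 0.3859 0.1353] 0.3165358341804264
```

View pics/b1.png

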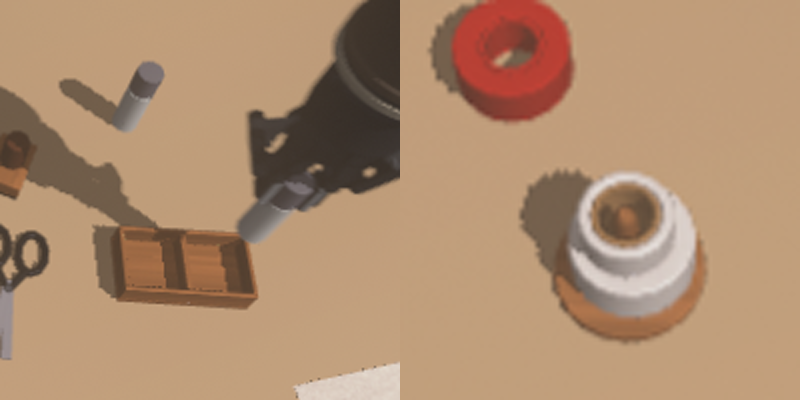

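Run:
```python
from h import *
C=cal("scene"); print(proj([[.541,.387,.1],[.541,.387,.195]],C), cal("scene")[2][:3,3])
C=cal("wrist")
w=robot.capture("wrist");cv2.imwrite("pics/w1.png",w)
for r in robot.regions_of("glue_a","wrist"): print(r['p'],r['box'])
print(proj([[.541,.387,.1],[.541,.387,.195]],C))
for r in robot.regions_of("glue_a","scene"): print(r['p'],r['box'])
```

```text
[[524.14169596 265.05010758]
 [548.19990122 239.57108989]] [0.95647802 0.07987769 0.80744732]
0.61 [323.5, 299.2, 73.8, 144.4]
[[322.82748628 252.45040288]
 [321.33135812 339.53459241]]
0.72 [467.1, 197.7, 29.0, 30.6]
0.57 [216.7, 258.5, 30.6, 34.4]
```

Call:
servo_tool(gripper=[0.85,0.85,0.85,0.85,0.85,0.45,0.45,0.45,0.45,0.45], slide=[[0.01,0,0.12],[0,0,0.15],[0,0,0.12],[0,0,0.073],[0,0,0],[0,0,0],[0,0,0],[0,0,-0.05],[0,0,-0.15],[0,0,-0.3]], delta_rot=[[0,0,0],[0,0,0],[0,0,0],[0,0,0],[0,0,0],[0,0,0],[0,0,0],[0,0,0],[0,0,0],[0,0,0]])

```text
clock: 22.72
tcp_pos: [0.5411, 0.3863, 0.1423]
ee_rot: [[1.0, 0.0, -0.003], [0.0, -1.0, -0.002], [-0.003, 0.002, -1.0]]
force: [1.1, 0.9, 0.5]
width: 0.551
grip_force: 0.0
```

Call:
servo_tool(gripper=[0.45,0.2,0.2,0.2,0.2,0.2,0.2,0.2,0.2,0.2], slide=[[-0.211,0.113,0],[-0.211,0.113,0],[-0.211,0.113,0],[-0.211,0.113,0],[0,0,0],[0,0,0.2],[0,0,0.2],[0,0,0.1],[0,0,0.035],[0,0,0]], delta_rot=[[0,0,0],[0,0,0],[0,0,0],[0,0,0],[0,0,0],[0,0,0],[0,0,0],[0,0,0],[0,0,0],[0,0,0]])

```text
clock: 23.98
tcp_pos: [0.3742, 0.297, 0.0357]
ee_rot: [[1.0, -0.0, 0.0], [-0.0, -1.0, 0.0], [0.0, -0.0, -1.0]]
force: [0.6, 0.1, 0.6]
width: 0.803
grip_force: 0.0
```

Call:
servo_tool(gripper=[0.8,0.8,0.8,0.8,0.8], slide=[[0,0,0],[0,0,0],[0,0,0],[0,0,0],[0,0,0]], delta_rot=[[0,0,0],[0,0,0],[0,0,0],[0,0,0],[0,0,0]], newtons=40)

```text
clock: 24.6
tcp_pos: [0.374, 0.297, 0.0361]
ee_rot: [[1.0, -0.0, 0.001], [-0.0, -1.0, 0.001], [0.001, -0.001, -1.0]]
force: [0.4, -0.4, 9.3]
width: 0.316
grip_force: 38.9
```

Run:
```python
from h import *
a=robot.capture("scene"); cv2.imwrite("pics/b2.png",a)
C=cal("scene"); print(proj([[.541,.387,.005],[.541,.387,.1],[.373,.296,.0],[.373,.296,.095]],C))
for r in robot.regions_of("glue_a","scene"): print(r['p'],r['box'])
```

```text
[[504.5061563  285.76570155]
 [524.14169596 265.05010758]
 [461.54383667 211.10647457]
 [475.10995576 185.6767911 ]]
0.83 [467.9, 197.8, 28.4, 30.7]
0.63 [516.0, 277.4, 32.5, 31.2]
```

Call:
servo_tool(gripper=[0.85,0.85,0.85,0.85,0.85,0.85,0.85,0.85,0.85,0.85], slide=[[0,0,-0.05],[0,0,-0.15],[0,0,-0.2],[0,0,-0.1],[0.22,-0.031,0],[0.25,-0.035,0],[0.25,-0.035,0],[0.16,-0.024,0],[0,0,0],[0,0,0]], delta_rot=[[0,0,0],[0,0,0],[0,0,0],[0,0,0],[0,0,0],[0,0,0],[0,0,0],[0,0,0],[0,0,0],[0,0,0]], newtons=50)

```text
clock: 25.95
tcp_pos: [0.5486, 0.3213, 0.1355]
ee_rot: [[1.0, -0.0, -0.001], [-0.0, -1.0, -0.0], [-0.001, 0.0, -1.0]]
force: [-0.6, -0.0, -0.1]
width: 0.315
grip_force: 49.2
```

Call:
servo_tool(gripper=[0.85,0.85,0.85,0.85,0.85,0.5,0.5,0.5,0.5,0.5], slide=[[0.005,0,0.12],[0,0,0.15],[0,0,0.12],[0,0,0.073],[0,0,0],[0,0,0],[0,0,0],[0,0,-0.05],[0,0,-0.15],[0,0,-0.3]], delta_rot=[[0,0,0],[0,0,0],[0,0,0],[0,0,0],[0,0,0],[0,0,0],[0,0,0],[0,0,0],[0,0,0],[0,0,0]])

```text
clock: 27.2
tcp_pos: [0.5492, 0.321, 0.1428]
ee_rot: [[1.0, -0.0, -0.003], [-0.0, -1.0, -0.002], [-0.003, 0.002, -1.0]]
force: [0.8, -0.0, 0.1]
width: 0.504
grip_force: 0.0
```

Call:
servo_tool(gripper=[0.5,0.3,0.3,0.3,0.3], slide=[[-0.144,0.245,0],[-0.144,0.245,0],[-0.144,0.245,0],[0,0,0],[0,0,0]], delta_rot=[[0,0,0],[0,0,0],[0,0,0],[0,0,0],[0,0,0]])

```text
clock: 27.82
tcp_pos: [0.4652, 0.1749, 0.1438]
ee_rot: [[1.0, -0.001, 0.002], [-0.001, -1.0, 0.001], [0.002, -0.001, -1.0]]
force: [0.7, -0.0, -0.3]
width: 0.698
grip_force: 0.0
```

```bash
python3 m.py stamp,.463,.174 stamp_tray,.525,-.357 glue_a,.5505,.322
```

```text
stamp top [0.4452 0.1771] 82.8 5.12
stamp scene [0.4626 0.1742] 164.3 0.12
stamp wrist [0.4627 0.1723] 166.6 0.8
stamp all [0.4597 0.1732] 165.5 45.67
stamp_tray top [ 0.5258 -0.3572] 10.8 0.2
stamp_tray scene [ 0.5246 -0.3569] 12.599999999999994 0.03
stamp_tray all [ 0.5253 -0.357 ] 10.2 0.31
glue_a scene [0.5462 0.3234] 0.0 0.0
glue_a wrist [0.5492 0.3229] 0.0 0.0
glue_a all [0.5489 0.3229] 179.2 0.84
28.725 [0.4641 0.1746 0.1428] 0.6972383969285949
```

Call:
servo_tool(gripper=[0.3,0.3,0.3,0.3,0.3,0.8,0.8,0.8,0.8,0.8], slide=[[-0.005,0.005,0.2],[0,0,0.25],[0,0,0.13],[0,0,0.06],[0,0,0],[0,0,0],[0,0,0],[0,0,0],[0,0,0],[0,0,0]], delta_rot=[[0,0,0],[0,0,0],[0,0,0],[0,0,0],[0,0,0],[0,0,0],[0,0,0],[0,0,0],[0,0,0],[0,0,0]], newtons=40)

```text
clock: 29.98
tcp_pos: [0.4638, 0.1739, 0.0158]
ee_rot: [[1.0, -0.0, 0.002], [-0.0, -1.0, 0.001], [0.002, -0.001, -1.0]]
force: [-1.0, -0.6, 8.8]
width: 0.288
grip_force: 38.9
```

Call:
servo_tool(gripper=[0.85,0.85,0.85,0.85], slide=[[0,0,-0.05],[0,0,-0.15],[0,0,-0.2],[0,0,-0.15]], delta_rot=[[0,0,0],[0,0,0],[0,0,0],[0,0,0]], newtons=50)

```text
clock: 30.48
tcp_pos: [0.4634, 0.1737, 0.1271]
ee_rot: [[1.0, -0.0, 0.001], [-0.0, -1.0, 0.0], [0.001, -0.0, -1.0]]
force: [0.6, -0.8, -0.1]
width: 0.287
grip_force: 49.2
```

Call:
servo_tool(gripper=[0.85,0.85,0.85,0.85,0.85,0.85,0.85,0.85,0.85,0.85], slide=[[0.02,0.18,0],[0.033,0.28,0],[0.033,0.28,0],[0.033,0.28,0],[0.033,0.28,0],[0.033,0.28,0],[0.033,0.28,0],[0.033,0.28,0],[0.033,0.28,0],[0.025,0.235,0]], delta_rot=[[0,0,0],[0,0,0],[0,0,0],[0,0,0],[0,0,0],[0,0,0],[0,0,0],[0,0,0],[0,0,0],[0,0,0]])

```text
clock: 31.72
tcp_pos: [0.5248, -0.3597, 0.1257]
ee_rot: [[1.0, -0.001, 0.001], [-0.001, -1.0, -0.001], [0.001, 0.001, -1.0]]
force: [0.6, 1.1, -0.5]
width: 0.289
grip_force: 49.2
```

Call:
servo_tool(gripper=[0.85,0.85,0.85,0.85,0.85,0.85,0.85,0.85,0.85,0.85], slide=[[0,0,0],[0,0,0],[0,0,0],[0,0,0],[0,0,0],[0,0,0],[0,0,0],[0,0,0],[0,0,0],[0,0,0]], delta_rot=[[0,0,1],[0,0,1],[0,0,1],[0,0,1],[0,0,1],[0,0,1],[0,0,1],[0,0,1],[0,0,1],[0,0,1]])

```text
clock: 32.98
tcp_pos: [0.5248, -0.3573, 0.1257]
ee_rot: [[0.695, -0.719, 0.0], [-0.719, -0.695, -0.0], [0.0, -0.0, -1.0]]
force: [0.0, -0.5, -0.7]
width: 0.286
grip_force: 49.2
```

Call:
servo_tool(gripper=[0.85,0.85,0.85,0.85,0.85,0.85,0.85], slide=[[0,0,0],[0,0,0],[0,0,0],[0,0,0],[0,0,0],[0,0,0],[0,0,0]], delta_rot=[[0,0,1],[0,0,1],[0,0,1],[0,0,1],[0,0,0.4],[0,0,0],[0,0,0]])

```text
clock: 33.85
tcp_pos: [0.5249, -0.3573, 0.125]
ee_rot: [[0.408, -0.913, 0.0], [-0.913, -0.408, -0.0], [0.0, -0.0, -1.0]]
force: [-0.8, 0.3, -1.0]
width: 0.286
grip_force: 49.3
```

Run:
```python
from fit import *
np.set_printoptions(precision=4,suppress=True)
T=[]
for n,S in (("scene",4),("wrist",2)):
    a=robot.capture(n); C=cal(n); J=cv2.resize(a,None,fx=S,fy=S,interpolation=cv2.INTER_CUBIC)
    o=robot.get_obs(); x,y,z=o['tcp_pos']
    X=place("stamp",x,y,np.radians(99))+[0,0,z-.0158]
    for X,c in ((X,(255,255,0)),(place("stamp_tray",.525,-.357,np.radians(10)),(0,255,0))):
        cv2.polylines(J,[cv2.convexHull(np.int32((proj(X,C)+.5)*S))],True,c,1)
    q=np.int32(proj([[.525,-.357,.07]],C)[0]*S); q=np.clip(q,200,[640*S-200,480*S-200]); T.append(J[q[1]-200:q[1]+200,q[0]-200:q[0]+200])
cv2.imwrite("pics/b3.png",np.hstack(T)); print(o['clock'],o['tcp_pos'],o['ee_rot'],o['width'])
```

```text
33.95 [ 0.5249 -0.3573  0.1248] [[ 0.4073 -0.9133 -0.0001]
 [-0.9133 -0.4073  0.    ]
 [-0.0001  0.     -1.    ]] 0.2846554246599584
```

View pics/b3.png

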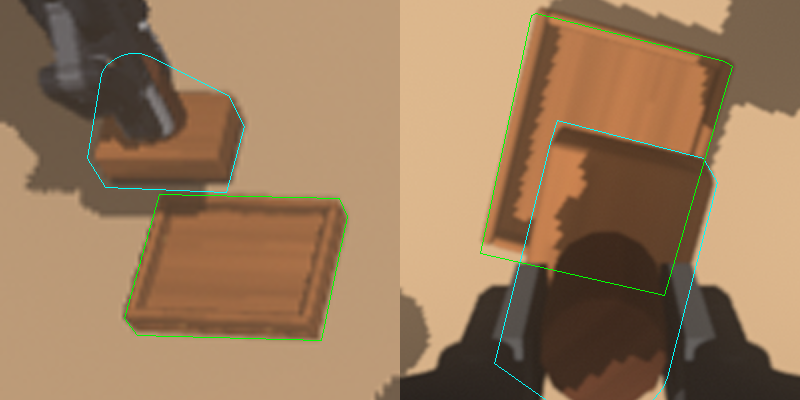

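Call:
servo_tool(gripper=[0.85,0.85,0.85,0.85,0.85,0.4,0.4,0.4,0.4,0.4], slide=[[0,0,0.14],[0,0,0.17],[0,0,0.13],[0,0,0.072],[0,0,0],[0,0,0],[0,0,0],[0,0,-0.05],[0,0,-0.2],[0,0,-0.3]], delta_rot=[[0,0,0],[0,0,0],[0,0,0],[0,0,0],[0,0,0],[0,0,0],[0,0,0],[0,0,0],[0,0,0],[0,0,0]])

```text
clock: 35.2
tcp_pos: [0.5241, -0.3567, 0.1332]
ee_rot: [[0.407, -0.914, -0.002], [-0.914, -0.407, 0.001], [-0.002, 0.001, -1.0]]
force: [0.2, -0.6, 0.3]
width: 0.597
grip_force: 0.0
```

Call:
servo_tool(gripper=[0.4,0.4,0.4,0.4,0.4], slide=[[0,0,-0.3],[0,0,-0.3],[0.15,0,0],[0.3,0,0],[0.2,0,0]], delta_rot=[[0,0,0],[0,0,0],[0,0,0],[0,0,0],[0,0,0]])

```text
clock: 35.83
tcp_pos: [0.5784, -0.478, 0.254]
ee_rot: [[0.407, -0.914, 0.001], [-0.914, -0.407, -0.001], [0.002, -0.001, -1.0]]
force: [0.5, 0.3, -0.5]
width: 0.595
grip_force: 0.0
```

```bash
python3 - <<'E'
from h import *
a=robot.capture("scene"); cv2.imwrite("pics/final.png",cv2.resize(a[130:330,120:540],(800,381),interpolation=cv2.INTER_CUBIC))
E
python3 m.py stamp,.525,-.357 paint_jar,.61,-.192
```

```text
stamp scene [ 0.5203 -0.3584] 104.9 0.32
stamp wrist [ 0.5232 -0.3554] 97.7 0.23
stamp all [ 0.5226 -0.356 ] 99.0 1.63
paint_jar top [ 0.6088 -0.1911] 0.0 0.0
paint_jar scene [ 0.61   -0.1923] 0.0 0.0
paint_jar wrist [ 0.627  -0.1557] 0.0 0.0
paint_jar all [ 0.6194 -0.177 ] 169.9 172.48
36.475 [ 0.5778 -0.4758  0.2527] 0.5971442117746546
```

View pics/final.png

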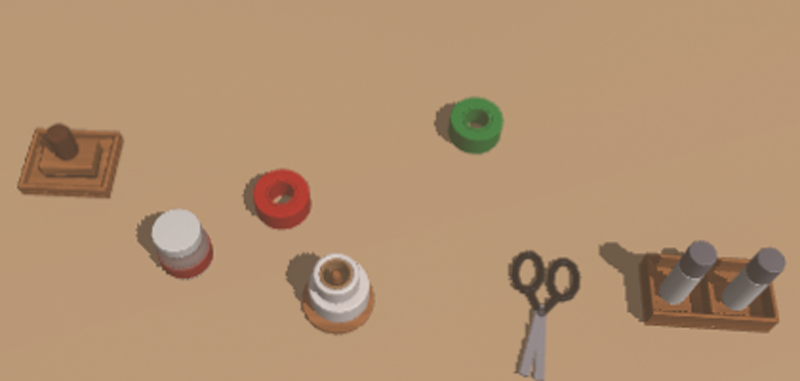

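The final picture shows the stamp flat in its tray at (62,150), the rolls stacked on the post at (338,285), and the glue sticks upright in their bays at (688,275) and (752,280). The paint jar and scissors look unmoved.

```bash
python3 -c "
from cell import robot
print(robot.sign_off())"
```

```text
the job is handed in; nothing more can be done
None
```

I handed the job in at about 36 s: both rolls are on the post with the larger at the bottom, a glue stick stands in each bay, the stamp is flat in its tray, and the jar and scissors were left alone; on my first try at the big roll the fingers pressed down on its top with up to 54 N at the wrist (limit 120 N), without moving it.

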